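# Run a culture dish along the rail into the imager's corner pocket

### The job

Seat the round culture dish on the imaging stage, pushing it with a fingertip and never picking it up: first slide it across to the long rail, before its centre reaches the line scribed across the plate, then keep it against the rail and run it along into the corner pocket until it is fully home against both the rail and the end stop. Push gently, keep the dish flat on the plate, leave the bottles and the tape roll alone, and finish with the hand clear.

Things in the scene. Friction and masses are not known exactly. Their poses are not given: they have to be found in the camera images.
- stage: imaging stage fixed to the bench: grey plate 160 (x) x 320 (y) x 8 mm; origin under its centre at bench level, z up. Its x axis points across the plate to the long metal rail, y along the rail to the end stop. Rail: whole +x side, inner face x = +64 mm, 14 mm thick. End stop: +y end, inner face y = +140 mm, from x = -8 to +64 mm. Both rise 18 mm above the plate. The -y end is open
- pocket (a point): where the underside centre of the fully seated dish belongs, on the plate's upper face in the stage's corner pocket over a dark viewing window: x = +33.2, y = +109.2, z = +8 mm in the stage's axes. The pocket is 65.6 mm wide between rail and jaw and open only towards -y; axes as the stage
- jaw (a point): middle of the top of the short metal jaw that bounds the pocket opposite the rail, 18 mm above the plate. The jaw runs parallel to the rail, inner face x = -1.6 mm, 12 mm thick, y = +98 to +148 mm in the stage's axes; its flared lead-in reaches back to about y = +81 mm, out to about x = -22 mm
- line (a point): middle of the thin line scribed straight across the plate's upper face at y = +50 mm in the stage's axes; axes as the stage
- dish: closed round culture (petri) dish, pale contents, 61.6 mm across, 14 mm high, about 22 g, smooth (slides easily), loose and flat on the plate; origin at the centre of its underside. Starts away from the rail, on the side of the line away from the pocket. It touches the rail when its centre is at x = +33.2 mm, the end stop at y = +109.2 mm, in the stage's axes
- amber: loose brown glass reagent bottle, 41 mm across, 94 mm high, standing on the bench off one end of the stage; origin at the centre of its underside
- milky: loose pale bottle, 43 mm across, 99 mm high, standing on the bench off the other end of the stage; origin at the centre of its underside
- tape: loose roll of tan tape lying flat on the bench between stage and robot, 96 mm across, 25 mm high; origin at the centre of its underside
Things that resemble listed ones, but are neither listed nor needed, are in the scene too. What is shaped like the dish but black, blue or orange is not meant.

How it is judged:
On the way:
1. the dish has been pushed against the long rail before its centre reaches the scribed line (x of dish in the frame of stage above 0.0297 m and y of dish in the frame of stage below 0.05 m), for 0.05 s.
At the end, for the whole second after the job is handed in: the dish lies flat and at rest in the corner pocket, within 2.5 mm of the rail and within 3 mm of the end stop (x of dish in the frame of stage above 0.0307 m and y of dish in the frame of stage above 0.1062 m and z of dish in the frame of stage below 0.0105 m and angle between dish's own z axis and vertical below 0.05 rad and linear speed of dish below 0.01 m/s); the robot touches nothing.
It fails at once if the dish leaves the rail by more than 8 mm with its centre beyond the scribed line (y of dish in the frame of stage above 0.05 m and x of dish in the frame of stage below 0.0252 m).
It fails at once if the dish is lifted more than 5 mm off the plate or tipped more than 0.2 rad (z of dish in the frame of stage above 0.013 m or angle between dish's own z axis and vertical above 0.2 rad).
It fails at once if the dish is pressed with more than 40 N (contact force between the arm and dish above 40 N).
It fails at once if a bottle or the tape roll is moved more than 15 mm (distance of any of amber, milky, tape from where it was at the start of the episode above 0.015 m).
It also fails if it takes over 45 s, if anything falls off the work surface, if the arm or the gripper's body presses on something with over 40 N, if the wrist force passes 120 N, or if a joint passes its speed limit or range.

### The arm

A 7-joint arm with a two-finger parallel gripper is mounted at the origin on a cart in front of the work surface, level with it; the furniture and walls round the work are solid. World frame = base frame: x ahead of the robot, y to its left, z up, the work surface at z = 0. Lengths are in m, angles in rad, forces in N, time in s.
With the tool pointing down it reaches from about 0.35 to 0.9 m from the base axis. Payload 8.1 kg.
Tool frame: the origin (TCP) lies midway between the tips of the shut fingers; the grasp point (between the pads) lies 19 mm behind it; z points along the fingers, y is the line along which they close (so a half turn about z gives the same grasp; the last joint's range is limited). The gripper opens to 85 mm and grips with 20 to 120 N. Pads are 22 mm wide; open, the fingers measure 114 mm over their backs; the gripper's body (76 mm by 85 mm) begins 54 mm behind the grasp point. The pads swing forward as they close: fully open they stand 13 mm farther back than shut.
Start: joints at [1.014, 0.434, 0.025, 1.573, -0.012, 1.134, -0.075], TCP at [0.274, -0.562, 0.231] pointing down, gripper open.
Joint ranges: [-2.62, 2.62], [-0.44, 2.09], [-1.27, 1.32], [0.08, 2.57], [-1.32, 4.46], [0.12, 2], [-2.74, 2.74]. Speed limits (rad/s): [2.22, 2.22, 3.01, 3.01, 3.14, 3.14, 3.14].

### API

Orientations are given as a unit quaternion [w, x, y, z].
In Python, from station import status, optics, manip gives the robot as it stands. The module is installed in compiled form; this text tells all that it offers.
- The arm moves only by the shell command python3 -m inch 'ROWS'. ROWS is JSON, a list of rows, each an object of numbers: "x", "y", "z": the shift along the world's x, y, z in m; "turn": the turn about the world's z in degrees; "hand": the closure, from 0 (fully open) to 1 (shut). In form: [{"x": .., "y": .., "z": .., "turn": .., "hand": ..}, ...]. A call has 1 to 12 rows; each row shifts and turns the commanded pose from where the row before left it; what a row does not reach is not made up. A row lasts 1/12 s, in which the tool goes at most 41.7 mm and 7.16 degrees, less where a joint would pass 70% of its speed; a pose out of reach is approached as far as the arm can. A call with a gripper value outside its range is refused whole. The fingers move at their own pace and stop on an object; the grip force is fixed at half the most. Time passes only in rows, so rows that do not move let the fingers close. It gives the time, the measured TCP pose, the force, the opening and the grip force at its end, in the units of the state.
- status.get_obs(): the state, without advancing time (a new reading comes with each control period).
- optics.read_camera(name): name is "scene" or "top"; returns a dict with "image" (384x512x3 uint8, red, green, blue), "fx", "fy", "cx", "cy" (pixels), "camera_from_world" (4x4, takes a point from world to camera coordinates). Camera axes: x right, y down, z forward; pixel columns grow to the right and rows downward; lengths in m; the calibration is good to about 2 mm. A picture is of the moment at which its call begins. There is no depth.
- manip.sign_off(): hands the job in; it is judged then, once.
The state is a dict: "time_s": time; "joint_pos": joint angles; "qvel": joint speeds; "tau": joint torques, N m; "position": TCP position; "ee_rot": TCP orientation; "wrist_force": force on the tool from outside, world axes, zero at the start; "moment": the same for the moment, N m; "width": finger opening in m; "grasp_force": force on a finger pad.
Only numpy, scipy, OpenCV 4.12 (cv2) and the standard library are available. Lean on these libraries where they do the work, as an engineer would, in place of code of your own. Each camera call takes 0.05 s, during which the arm holds its last target. There are 200 camera calls.

## Working session

There is one attempt and no reset: what is moved stays moved. The work goes in short steps, Python scripts to look and compute and a shell command to move; the robot and the scene stay as the last step left them, time stands still between calls to the robot, and variables do not carry over. Pictures are saved under pics/ and viewed, at most 10 in all, crops included, and the job is handed in when it is done.

```bash
mkdir -p pics
python3 - <<'E'
from station import status, optics
import cv2,numpy as np
for n in("top","scene"):
    c=optics.read_camera(n);cv2.imwrite(f"pics/{n}0.png",c["image"][:,:,::-1]);print(n,c["fx"],c["fy"],c["cx"],c["cy"],np.array(c["camera_from_world"]).round(4).tolist())
s=status.get_obs();print(s["time_s"],s["position"],s["ee_rot"],s["width"])
E
```

```text
top 404.4581123105422 404.4581123105422 258.3540476521424 189.83810234326268 [[-0.027, -0.9995, -0.0149, 0.0456], [-0.9968, 0.028, -0.0752, 0.5247], [0.0756, 0.0128, -0.9971, 1.043], [0.0, 0.0, 0.0, 1.0]]
scene 355.1251277164544 355.1251277164544 257.70751806357225 190.8743000770545 [[-0.5856, -0.8105, 0.013, 0.3542], [-0.6403, 0.4528, -0.6205, 0.3523], [0.4971, -0.3717, -0.7841, 0.7934], [0.0, 0.0, 0.0, 1.0]]
0.1 [ 0.27374288 -0.56132342  0.23058969] [-7.06804136e-04  9.74379476e-01  2.24909062e-01 -2.24349191e-04] 0.08546862001857361
```

View pics/top0.png

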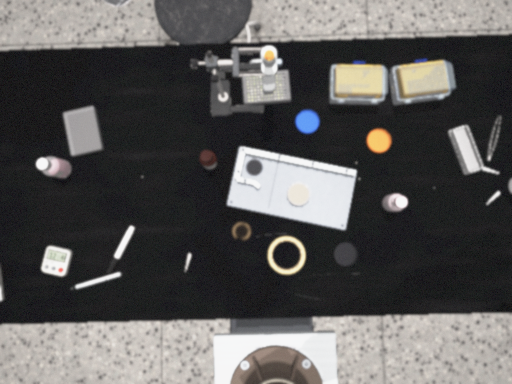

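View pics/scene0.png

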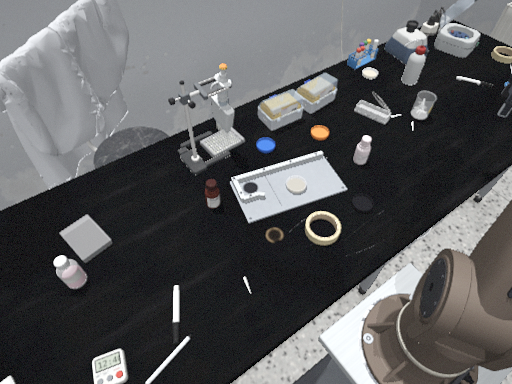

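Top view: the plate spans about (228..356, 148..230), with the rail along its upper edge. The viewing window is at (254,167), the pale dish at (299,194), the tape at (287,255), the amber bottle at (208,160) and the milky one at (395,203).

```bash
cat > h.py <<'E'
import cv2,numpy as np
from station import status, optics
def ray(c,uv,z):
    T=np.array(c["camera_from_world"]);R,t=T[:3,:3],T[:3,3];o=-R.T@t
    uv=np.atleast_2d(uv).astype(float)
    d=np.c_[(uv[:,0]-c["cx"])/c["fx"],(uv[:,1]-c["cy"])/c["fy"],np.ones(len(uv))]@R
    return o+d*((z-o[2])/d[:,2])[:,None]
def proj(c,p):
    T=np.array(c["camera_from_world"]);q=np.atleast_2d(p)@T[:3,:3].T+T[:3,3]
    return np.c_[c["fx"]*q[:,0]/q[:,2]+c["cx"],c["fy"]*q[:,1]/q[:,2]+c["cy"]]
E
python3 - <<'E'
from h import *
c=optics.read_camera("top");im=c["image"]
x0,y0,x1,y1=195,135,375,240
cr=cv2.resize(im[y0:y1,x0:x1],None,fx=4.4,fy=4.4,interpolation=cv2.INTER_CUBIC)
cv2.imwrite("pics/crop.png",cr[:,:,::-1])
g=cv2.cvtColor(im,cv2.COLOR_RGB2GRAY)
m=np.zeros_like(g);m[140:235,222:362]=(g[140:235,222:362]>100)*255
cs=max(cv2.findContours(m,0,1)[0],key=cv2.contourArea)
h=cv2.convexHull(cs);r=cv2.minAreaRect(h);print(r,cv2.boxPoints(r).round(1).tolist())
print(cv2.approxPolyDP(h,4,True)[:,0].tolist())
sat=im[...,0].astype(int)-im[...,2]
d=np.zeros_like(g);d[180:210,280:320]=(sat[180:210,280:320]>8)*255
k=max(cv2.findContours(d,0,1)[0],key=cv2.contourArea);print(cv2.minEnclosingCircle(k),cv2.fitEllipse(k));mm=cv2.moments(k);u=[mm['m10']/mm['m00'],mm['m01']/mm['m00']]
print(im[194,280:320].tolist())
print("dish",u,ray(c,u,.022))
print("corners z8",ray(c,cv2.boxPoints(r),.008).round(4).tolist())
E
```

```text
((291.9071350097656, 187.37490844726562), (122.62995147705078, 62.72880172729492), 11.91514778137207) [[225.39999389648438, 205.39999389648438], [238.39999389648438, 144.0], [358.3999938964844, 169.3000030517578], [345.3999938964844, 230.6999969482422]]
[[238, 148], [355, 169], [346, 228], [227, 205]]
((297.9705810546875, 193.85293579101562), 10.199247360229492) ((297.9214782714844, 193.747314453125), (19.266416549682617, 19.835317611694336), 76.00173950195312)
[[226, 228, 234], [229, 231, 235], [228, 231, 235], [227, 231, 235], [227, 231, 235], [228, 231, 235], [225, 226, 230], [226, 224, 224], [234, 230, 224], [236, 232, 222], [237, 231, 221], [237, 231, 222], [236, 231, 220], [236, 230, 219], [237, 231, 221], [236, 230, 219], [236, 231, 220], [236, 231, 220], [237, 231, 222], [236, 230, 219], [236, 231, 220], [237, 231, 221], [237, 230, 220], [236, 231, 220], [237, 232, 221], [236, 230, 219], [236, 231, 220], [237, 231, 223], [237, 233, 228], [236, 234, 233], [235, 235, 237], [233, 234, 238], [231, 234, 238], [230, 233, 237], [232, 234, 238], [231, 234, 238], [232, 234, 238], [232, 234, 238], [231, 234, 238], [231, 233, 237]]
dish [297.90939597315435, 193.74552572706935] [[ 0.51247823 -0.07216101  0.022     ]]
corners z8 [[0.4878, 0.1197, 0.008], [0.6514, 0.0815, 0.008], [0.5738, -0.2361, 0.008], [0.4125, -0.1947, 0.008]]
```

View pics/crop.png

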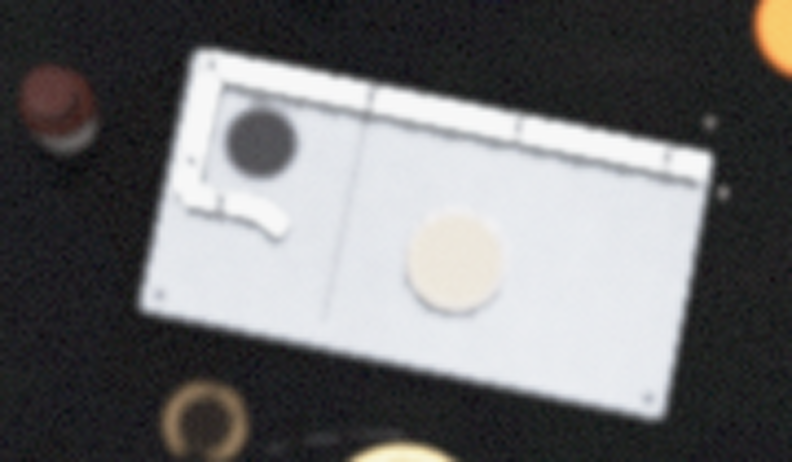

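```bash
cat > fit.py <<'E'
from h import *
from scipy.optimize import least_squares
c=optics.read_camera("top")
pc=lambda a:(np.array(a,float)+.5)/4.4-.5+[195,135]
# (crop px, stage point mm)
F=[((140,311),(-80,160,8)),((664,418),(-80,-160,8)),((261,142),(33.2,109.2,8)),((714,152),(78,-160,26)),((195,47),(78,153,26))]
P=np.array([f[1] for f in F])/1e3
W=np.vstack([ray(c,pc(f[0]),f[1][2]/1e3) for f in F])
def S(p,q): 
    a=p[2];return np.c_[p[0]+np.cos(a)*q[:,0]-np.sin(a)*q[:,1],p[1]+np.sin(a)*q[:,0]+np.cos(a)*q[:,1]]
s=least_squares(lambda p:(S(p,P)-W[:,:2]).ravel(),[.53,-.05,-.2],loss="soft_l1",f_scale=.002).x
print("stage",s.round(4),np.rad2deg(s[2]));print(((S(s,P)-W[:,:2])*1e3).round(1).tolist())
np.save("stage.npy",s)
R=np.array([[np.cos(s[2]),-np.sin(s[2])],[np.sin(s[2]),np.cos(s[2])]])
def rel(w): return (np.asarray(w)[:2]-s[:2])@R
print("dish in stage mm",1e3*rel(ray(c,(297.9,193.75),.022)[0]))
print("line ends",1e3*rel(ray(c,pc((326,320)),.008)[0]),1e3*rel(ray(c,pc((362,120)),.008)[0]))
print("x axis",R[:,0],"y axis",R[:,1])
print("tape",ray(c,(287,255),.0125),"amber",ray(c,(209,161),.05),"milky",ray(c,(395,203),.05))
sc=optics.read_camera("scene")
print("scene check dish px",proj(sc,np.r_[ray(c,(297.9,193.75),.022)[0]]),"window",proj(sc,np.r_[S(s,P[2:3])[0],.008]),"corners",proj(sc,np.c_[S(s,P),P[:,2]]).round(1).tolist())
print(status.get_obs()["time_s"])
E
python3 fit.py
```

```text
stage [ 0.5314 -0.056  -0.2238] -12.820992284619335
[[1.0, 0.7], [2.5, 0.9], [-0.4, 1.7], [-0.3, -1.3], [-3.1, -3.2]]
dish in stage mm [-14.89792228 -19.96815328]
line ends [-64.22284698  48.03066266] [59.0750211  50.09786269]
x axis [ 0.97506812 -0.22190576] y axis [0.22190576 0.97506812]
tape [[ 0.35359122 -0.03900421  0.0125    ]] amber [[0.60147111 0.15565575 0.05      ]] milky [[ 0.48032759 -0.31469794  0.05      ]]
scene check dish px [[295.57206585 183.44284661]] window [[249.33060293 187.65640873]] corners [[247.8, 222.4], [346.5, 188.2], [249.3, 187.7], [321.5, 149.3], [230.1, 177.5]]
0.25
```

```bash
cat > st.py <<'E'
from h import *
s=np.load("stage.npy");o=status.get_obs();p=np.array(o["position"]);w,x,y,z=o["ee_rot"]
R=np.array([[np.cos(s[2]),-np.sin(s[2])],[np.sin(s[2]),np.cos(s[2])]])
print("stage mm",((p[:2]-s[:2])@R*1e3).round(1),"z",p[2]*1e3,"tool x deg in stage",np.rad2deg(np.arctan2(2*(x*y+w*z),1-2*(y*y+z*z))-s[2]).round(1),"F stage",(np.array(o["wrist_force"])[:2]@R).round(2),o["wrist_force"][2].round(2),"w",o["width"].round(4),"t",o["time_s"])
E
python3 -m inch '[{"x":0.011,"y":0.031,"turn":-3,"hand":1},{"x":0.011,"y":0.031,"turn":-3,"hand":1},{"x":0.011,"y":0.031,"turn":-3,"hand":1},{"x":0.011,"y":0.031,"turn":-3,"hand":1},{"x":0.011,"y":0.031,"turn":-3,"hand":1},{"x":0.011,"y":0.031,"turn":-3,"hand":1},{"x":0.011,"y":0.031,"turn":-3,"hand":1},{"x":0.011,"y":0.031,"turn":-3,"hand":1},{"x":0.011,"y":0.031,"turn":-3,"hand":1},{"x":0.011,"y":0.031,"turn":-3,"hand":1},{"x":0.011,"y":0.031,"turn":-3,"hand":1},{"x":0.011,"y":0.031,"turn":-3,"hand":1}]'
python3 st.py
```

```text
invalid input at $[0]: expected keys x, y, z, turn, hand
Traceback (most recent call last):
  File "st.py", line 4, in <module>
    print("stage mm",((p[:2]-s[:2])@R*1e3).round(1),"z",p[2]*1e3,"tool x deg in stage",np.rad2deg(np.arctan2(2*(x*y+w*z),1-2*(y*y+z*z))-s[2]).round(1),"F stage",(np.array(o["wrist_force"])[:2]@R).round(2),o["wrist_force"][2].round(2),"w",o["width"].round(4),"t",o["time_s"])
                                                                                                                                                                                                                                              ^^^^^^^^^^^^^^^^
AttributeError: 'float' object has no attribute 'round'
```

```bash
sed -i 's/o\["width"\].round(4)/o["width"]/' st.py
python3 -m inch '[{"x":0.011,"y":0.031,"z":0,"turn":-3,"hand":1},{"x":0.011,"y":0.031,"z":0,"turn":-3,"hand":1},{"x":0.011,"y":0.031,"z":0,"turn":-3,"hand":1},{"x":0.011,"y":0.031,"z":0,"turn":-3,"hand":1},{"x":0.011,"y":0.031,"z":0,"turn":-3,"hand":1},{"x":0.011,"y":0.031,"z":0,"turn":-3,"hand":1},{"x":0.011,"y":0.031,"z":0,"turn":-3,"hand":1},{"x":0.011,"y":0.031,"z":0,"turn":-3,"hand":1},{"x":0.011,"y":0.031,"z":0,"turn":-3,"hand":1},{"x":0.011,"y":0.031,"z":0,"turn":-3,"hand":1},{"x":0.011,"y":0.031,"z":0,"turn":-3,"hand":1},{"x":0.011,"y":0.031,"z":0,"turn":-3,"hand":1}]'
python3 st.py
```

```text
time_s: 1.25
position: [0.4062, -0.1882, 0.2315]
ee_rot: [0.0, 0.996, -0.089, 0.0]
wrist_force: [0.7, -0.0, 0.5]
width: 0.0004
grasp_force: 0.0
stage mm [ -92.8 -156.7] z 231.48434045242283 tool x deg in stage 2.7 F stage [0.7  0.15] 0.47 w 0.0003751429811477849 t 1.25
```

```bash
python3 -m inch '[{"x":0.012,"y":0.032,"z":0,"turn":-1,"hand":1},{"x":0.013,"y":0.032,"z":0,"turn":-1,"hand":1},{"x":0.013,"y":0.032,"z":0,"turn":-0.7,"hand":1},{"x":0.013,"y":0.032,"z":0,"turn":0,"hand":1},{"x":0,"y":0,"z":-0.032,"turn":0,"hand":1},{"x":0,"y":0,"z":-0.032,"turn":0,"hand":1},{"x":0,"y":0,"z":-0.032,"turn":0,"hand":1},{"x":0,"y":0,"z":-0.032,"turn":0,"hand":1},{"x":0,"y":0,"z":-0.032,"turn":0,"hand":1},{"x":0,"y":0,"z":-0.026,"turn":0,"hand":1},{"x":0,"y":0,"z":0,"turn":0,"hand":1}]'
python3 st.py
python3 - <<'E'
from h import *
c=optics.read_camera("scene")
cv2.imwrite("pics/s1.png",cv2.resize(c["image"][130:260,200:380],None,fx=4,fy=4,interpolation=2)[:,:,::-1])
E
```

```text
time_s: 2.17
position: [0.4539, -0.0616, 0.0415]
ee_rot: [0.0, 0.994, -0.111, -0.004]
wrist_force: [-0.4, -0.2, -0.0]
width: -0.0001
grasp_force: 0.0
stage mm [-74.3 -22.7] z 41.46426597322823 tool x deg in stage 0.1 F stage [-0.33 -0.3 ] -0.05 w -0.0001335272246939243 t 2.1667
```

View pics/s1.png

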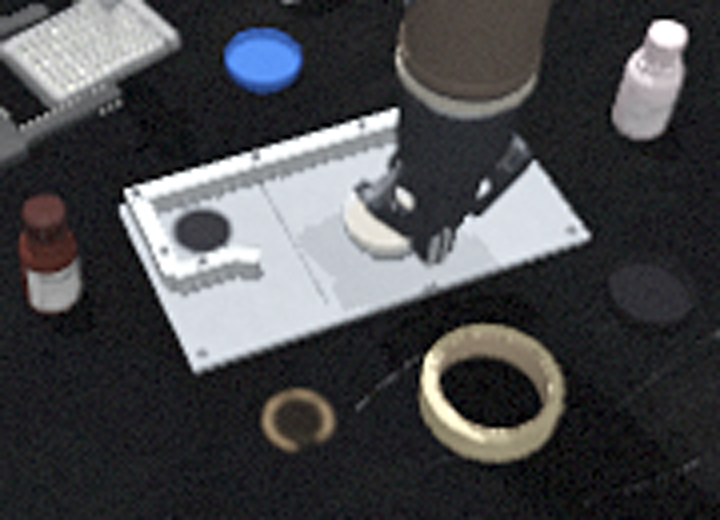

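The scene view shows the closed fingertip at crop (435,255), on the near side of the dish and opposite the rail. I'll lower it and push towards the rail.

```bash
python3 -m inch '[{"x":0.0006,"y":0.0024,"z":-0.014,"turn":0,"hand":1},{"x":0,"y":0,"z":-0.0135,"turn":0,"hand":1},{"x":0,"y":0,"z":0,"turn":0,"hand":1},{"x":0.0039,"y":-0.0009,"z":0,"turn":0,"hand":1},{"x":0.0039,"y":-0.0009,"z":0,"turn":0,"hand":1},{"x":0.0039,"y":-0.0009,"z":0,"turn":0,"hand":1},{"x":0.0039,"y":-0.0009,"z":0,"turn":0,"hand":1},{"x":0.0039,"y":-0.0009,"z":0,"turn":0,"hand":1},{"x":0.0039,"y":-0.0009,"z":0,"turn":0,"hand":1},{"x":0.0039,"y":-0.0009,"z":0,"turn":0,"hand":1},{"x":0.0039,"y":-0.0009,"z":0,"turn":0,"hand":1}]'
python3 st.py
python3 -m inch '[{"x":0.0039,"y":-0.0009,"z":0,"turn":0,"hand":1},{"x":0.0039,"y":-0.0009,"z":0,"turn":0,"hand":1},{"x":0.0039,"y":-0.0009,"z":0,"turn":0,"hand":1},{"x":0.0039,"y":-0.0009,"z":0,"turn":0,"hand":1}]'
python3 st.py
cat > look.py <<'E'
from h import *
import sys
s=np.load("stage.npy");R=np.array([[np.cos(s[2]),-np.sin(s[2])],[np.sin(s[2]),np.cos(s[2])]])
for n in("top","scene"):
    c=optics.read_camera(n);im=c["image"].astype(int)
    g=np.array([(a,b) for a in(-80,80) for b in(-160,160)])/1e3
    w=np.c_[g@R.T+s[:2],np.full(4,.01)];b=cv2.fillConvexPoly(np.zeros(im.shape[:2],np.uint8),cv2.convexHull(proj(c,w).astype(np.int32)),255)
    m=((im[...,0]-im[...,2]>8)&(im[...,0]>150)&(b>0)).astype(np.uint8)
    k=max(cv2.findContours(m,0,1)[0],key=cv2.contourArea)
    e=cv2.minEnclosingCircle(k);p=ray(c,np.r_[e[0]],.022)[0];print(n,cv2.contourArea(k),np.round(e[0],1),e[1],"stage",((p[:2]-s[:2])@R*1e3).round(1))
    q=proj(c,np.r_[np.array([.0,.02])@R.T+s[:2],.02])[0].astype(int)
    cv2.imwrite(f"pics/{n}_{sys.argv[1]}.png",cv2.resize(c["image"][max(q[1]-60,0):q[1]+60,q[0]-80:q[0]+80],None,fx=4,fy=4,interpolation=2)[:,:,::-1])
E
python3 look.py a
```

```text
time_s: 3.13
position: [0.4891, -0.0667, 0.0178]
ee_rot: [0.0, 0.994, -0.111, -0.0]
wrist_force: [0.3, 0.7, 0.2]
width: 0.0001
grasp_force: 0.0
stage mm [-38.9 -19.8] z 17.82390515625134 tool x deg in stage 0.1 F stage [0.12 0.71] 0.18 w 6.819418371548456e-05 t 3.1333
time_s: 3.47
position: [0.5047, -0.0702, 0.0178]
ee_rot: [0.0, 0.994, -0.111, -0.0]
wrist_force: [0.6, 0.0, 0.3]
width: 0.0002
grasp_force: 0.0
stage mm [-22.9 -19.8] z 17.76280344091538 tool x deg in stage 0.1 F stage [0.62 0.15] 0.33 w 0.00015427786699449817 t 3.4667
top 130.0 [349.  181.5] 12.659089088439941 stage [  42.7 -145. ]
scene 18.5 [287.5 180.5] 5.700977325439453 stage [ 4.6 -2.7]
```

View pics/scene_a.png

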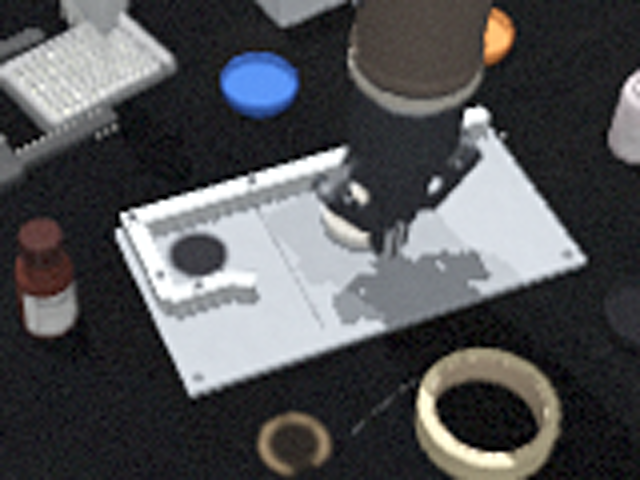

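The dish, at crop (350,225), is ahead of the fingertip and moving towards the rail. I'll lower the tip slightly and carry on.

```bash
python3 -m inch '[{"x":0,"y":0,"z":-0.003,"turn":0,"hand":1},{"x":0.0029,"y":-0.0007,"z":0,"turn":0,"hand":1},{"x":0.0029,"y":-0.0007,"z":0,"turn":0,"hand":1},{"x":0.0029,"y":-0.0007,"z":0,"turn":0,"hand":1},{"x":0.002,"y":-0.0004,"z":0,"turn":0,"hand":1}]' | grep wrist; python3 st.py
python3 -m inch '[{"x":0.001,"y":-0.0002,"z":0,"turn":0,"hand":1},{"x":0,"y":0,"z":0,"turn":0,"hand":1}]' | grep wrist; python3 st.py
python3 -m inch '[{"x":0.001,"y":-0.0002,"z":0,"turn":0,"hand":1},{"x":0,"y":0,"z":0,"turn":0,"hand":1}]' | grep wrist; python3 st.py
```

```text
wrist_force: [-0.1, -0.2, -0.8]
stage mm [-11.7 -19.9] z 14.866722411736164 tool x deg in stage 0.1 F stage [-0.08 -0.25] -0.79 w 3.877898752698721e-05 t 3.9833
wrist_force: [0.3, 0.4, -0.4]
stage mm [-10.8 -19.8] z 14.86010117319157 tool x deg in stage 0.1 F stage [0.17 0.5 ] -0.38 w 0.00034189845140593735 t 4.15
wrist_force: [-0.2, 0.5, 0.6]
stage mm [-10.1 -19.9] z 14.845402323351312 tool x deg in stage 0.1 F stage [-0.34  0.39] 0.62 w -3.047726082583449e-05 t 4.3167
```

```bash
for i in 1 ; do
python3 -m inch '[{"x":0.001,"y":-0.0002,"z":0,"turn":0,"hand":1},{"x":0.001,"y":-0.0002,"z":0,"turn":0,"hand":1},{"x":0,"y":0,"z":0,"turn":0,"hand":1}]' | grep wrist; python3 st.py
python3 -m inch '[{"x":0.001,"y":-0.0002,"z":0,"turn":0,"hand":1},{"x":0,"y":0,"z":0,"turn":0,"hand":1}]' | grep wrist; python3 st.py; done
```

```text
wrist_force: [0.2, -0.1, 0.5]
stage mm [ -8.4 -19.8] z 14.737737288633753 tool x deg in stage 0.1 F stage [ 0.18 -0.11] 0.51 w 0.00018229955358791026 t 4.5667
wrist_force: [-3.0, 0.7, 2.2]
stage mm [ -8.2 -19.9] z 14.540903243054279 tool x deg in stage 0.1 F stage [-3.1   0.03] 2.2 w 0.00016195664425614094 t 4.7333
```

The dish meets the rail at −8.3 mm, close to the −8.6 mm I predicted. Next I'll retract, lift, and turn 70° while moving behind the dish.

```bash
python3 -m inch '[{"x":0,"y":0,"z":0,"turn":0,"hand":1},{"x":-0.004,"y":0.0009,"z":0,"turn":0,"hand":1},{"x":-0.0065,"y":0.0014,"z":0,"turn":0,"hand":1},{"x":-0.0065,"y":0.0014,"z":0,"turn":0,"hand":1},{"x":0,"y":0,"z":0.03,"turn":0,"hand":1},{"x":0,"y":0,"z":0.03,"turn":0,"hand":1}]' | grep wrist; python3 st.py
python3 -m inch '[{"x":0.003,"y":-0.0063,"z":0,"turn":7,"hand":1},{"x":0.003,"y":-0.0063,"z":0,"turn":7,"hand":1},{"x":0.003,"y":-0.0063,"z":0,"turn":7,"hand":1},{"x":0.003,"y":-0.0063,"z":0,"turn":7,"hand":1},{"x":0.003,"y":-0.0063,"z":0,"turn":7,"hand":1},{"x":0.003,"y":-0.0063,"z":0,"turn":7,"hand":1},{"x":0.003,"y":-0.0063,"z":0,"turn":7,"hand":1},{"x":0.003,"y":-0.0063,"z":0,"turn":7,"hand":1},{"x":0.003,"y":-0.0063,"z":0,"turn":7,"hand":1},{"x":0.003,"y":-0.0063,"z":0,"turn":7,"hand":1},{"x":0,"y":0,"z":0,"turn":0,"hand":1}]' | grep wrist; python3 st.py; python3 look.py b
```

```text
wrist_force: [-0.1, -0.8, 0.2]
stage mm [-26.7 -20.1] z 74.29485646716425 tool x deg in stage 0.1 F stage [ 0.05 -0.84] 0.19 w -0.0002969121384526084 t 5.2333
wrist_force: [0.1, -0.3, 0.5]
stage mm [ 19.2 -76.3] z 74.76308610802957 tool x deg in stage 70.3 F stage [ 0.17 -0.26] 0.45 w -0.000195062231784396 t 6.15
top 288.0 [301.1 176.7] 10.145366668701172 stage [ 30.7 -19.8]
scene 143.5 [289. 174.] 8.24631118774414 stage [ 26.1 -18.3]
```

View pics/scene_b.png

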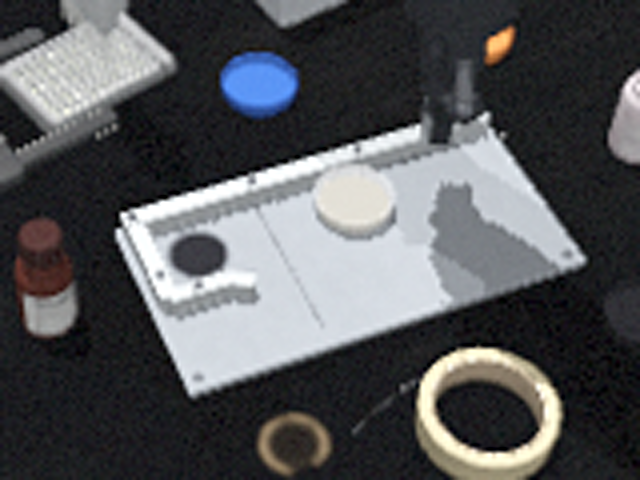

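The dish, at crop (355,200), is against the rail, and the fingertip is behind it at crop (435,125). I'll lower it and push along the rail.

```bash
python3 -m inch '[{"x":0,"y":0,"z":-0.02,"turn":0,"hand":1},{"x":0,"y":0,"z":-0.02,"turn":0,"hand":1},{"x":0,"y":0,"z":-0.02,"turn":0,"hand":1},{"x":0,"y":0,"z":0,"turn":0,"hand":1},{"x":0.0009,"y":0.0039,"z":0,"turn":0,"hand":1},{"x":0.0009,"y":0.0039,"z":0,"turn":0,"hand":1},{"x":0.0009,"y":0.0039,"z":0,"turn":0,"hand":1},{"x":0.0009,"y":0.0039,"z":0,"turn":0,"hand":1},{"x":0.0009,"y":0.0039,"z":0,"turn":0,"hand":1},{"x":0.0009,"y":0.0039,"z":0,"turn":0,"hand":1},{"x":0.0009,"y":0.0039,"z":0,"turn":0,"hand":1}]' | grep wrist; python3 st.py
python3 -m inch '[{"x":0.0009,"y":0.0039,"z":0,"turn":0,"hand":1},{"x":0.0009,"y":0.0039,"z":0,"turn":0,"hand":1},{"x":0.0009,"y":0.0039,"z":0,"turn":0,"hand":1},{"x":0.0009,"y":0.0039,"z":0,"turn":0,"hand":1},{"x":0.0009,"y":0.0039,"z":0,"turn":0,"hand":1},{"x":0.0009,"y":0.0039,"z":0,"turn":0,"hand":1},{"x":0.0009,"y":0.0039,"z":0,"turn":0,"hand":1},{"x":0.0009,"y":0.0039,"z":0,"turn":0,"hand":1},{"x":0,"y":0,"z":0,"turn":0,"hand":1}]' | grep wrist; python3 st.py; python3 look.py c
```

```text
wrist_force: [0.6, -0.3, -0.1]
stage mm [ 18.9 -46.3] z 15.177940852055794 tool x deg in stage 70.1 F stage [ 0.62 -0.13] -0.12 w -0.00012761516276096216 t 7.1667
wrist_force: [0.4, 0.7, -0.2]
stage mm [ 18.9 -13.4] z 14.890771423407376 tool x deg in stage 70.2 F stage [0.21 0.77] -0.19 w 0.00027941381337911987 t 7.9167
top 153.0 [285. 173.] 10.440406799316406 stage [32.2 23.6]
scene 148.0 [275. 179.] 8.24631118774414 stage [24.2 29.5]
```

View pics/scene_c.png

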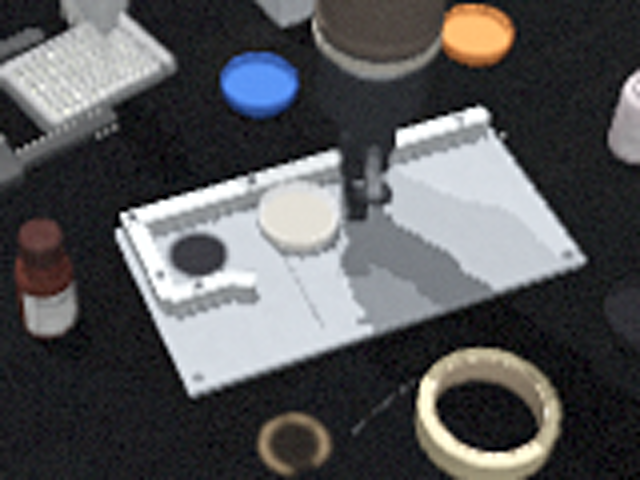

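The dish, at crop (300,215), is running along the rail with the fingertip behind it at (365,200). I'll keep pushing.

```bash
python3 -m inch '[{"x":0.0009,"y":0.0039,"z":0,"turn":0,"hand":1},{"x":0.0009,"y":0.0039,"z":0,"turn":0,"hand":1},{"x":0.0009,"y":0.0039,"z":0,"turn":0,"hand":1},{"x":0.0009,"y":0.0039,"z":0,"turn":0,"hand":1},{"x":0.0009,"y":0.0039,"z":0,"turn":0,"hand":1},{"x":0.0009,"y":0.0039,"z":0,"turn":0,"hand":1},{"x":0.0009,"y":0.0039,"z":0,"turn":0,"hand":1},{"x":0.0009,"y":0.0039,"z":0,"turn":0,"hand":1},{"x":0.0009,"y":0.0039,"z":0,"turn":0,"hand":1},{"x":0.0009,"y":0.0039,"z":0,"turn":0,"hand":1}]' | grep wrist; python3 st.py
python3 -m inch '[{"x":0.0009,"y":0.0039,"z":0,"turn":0,"hand":1},{"x":0.0009,"y":0.0039,"z":0,"turn":0,"hand":1},{"x":0.0009,"y":0.0039,"z":0,"turn":0,"hand":1},{"x":0.0009,"y":0.0039,"z":0,"turn":0,"hand":1},{"x":0.0009,"y":0.0039,"z":0,"turn":0,"hand":1},{"x":0.0005,"y":0.0019,"z":0,"turn":0,"hand":1},{"x":0.0005,"y":0.0019,"z":0,"turn":0,"hand":1},{"x":0,"y":0,"z":0,"turn":0,"hand":1}]' | grep wrist; python3 st.py; python3 look.py d
```

```text
wrist_force: [-0.0, -0.2, 0.2]
stage mm [19.  25.8] z 14.823613184822442 tool x deg in stage 70.1 F stage [ 0.03 -0.16] 0.23 w -4.43289784331251e-05 t 8.85
wrist_force: [0.3, 0.4, 0.5]
stage mm [19.2 49.8] z 14.845609284416705 tool x deg in stage 70.1 F stage [0.16 0.47] 0.52 w 0.00026423500176023923 t 9.5167
top 163.5 [264.1 168.6] 12.753233909606934 stage [33.1 79.7]
scene 154.0 [255.6 184. ] 8.617749214172363 stage [28.5 90.9]
```

View pics/scene_d.png

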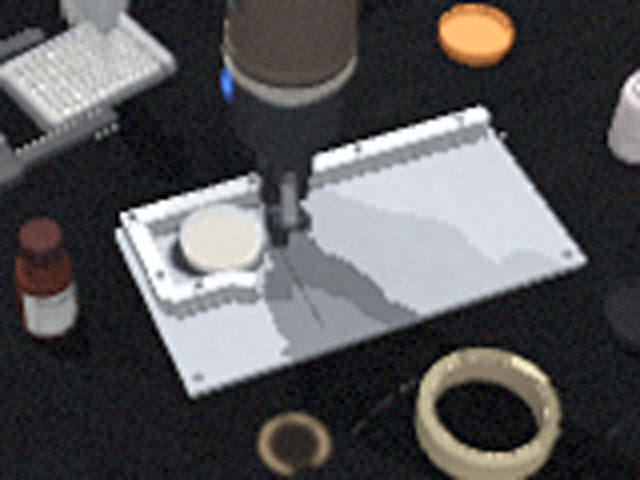

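The dish, at crop (222,240), has entered the pocket and is still along the rail, with about 20 mm to go. I'll finish gently.

```bash
python3 -m inch '[{"x":0.0005,"y":0.0019,"z":0,"turn":0,"hand":1},{"x":0.0005,"y":0.0019,"z":0,"turn":0,"hand":1},{"x":0.0005,"y":0.0019,"z":0,"turn":0,"hand":1},{"x":0.0005,"y":0.0019,"z":0,"turn":0,"hand":1},{"x":0.0005,"y":0.0019,"z":0,"turn":0,"hand":1},{"x":0.0005,"y":0.0019,"z":0,"turn":0,"hand":1},{"x":0.0005,"y":0.0019,"z":0,"turn":0,"hand":1},{"x":0,"y":0,"z":0,"turn":0,"hand":1}]' | grep wrist; python3 st.py
python3 -m inch '[{"x":0.0002,"y":0.001,"z":0,"turn":0,"hand":1},{"x":0.0002,"y":0.001,"z":0,"turn":0,"hand":1},{"x":0,"y":0,"z":0,"turn":0,"hand":1}]' | grep wrist; python3 st.py
python3 -m inch '[{"x":0.0002,"y":0.001,"z":0,"turn":0,"hand":1},{"x":0.0002,"y":0.001,"z":0,"turn":0,"hand":1},{"x":0,"y":0,"z":0,"turn":0,"hand":1}]' | grep wrist; python3 st.py
```

```text
wrist_force: [0.3, -0.1, -0.2]
stage mm [19.7 63.7] z 14.880138880249225 tool x deg in stage 70.1 F stage [ 0.31 -0.06] -0.16 w -0.0001436070196196374 t 10.2833
wrist_force: [-0.1, -0.7, -0.6]
stage mm [19.6 65.3] z 14.844222706071466 tool x deg in stage 70.1 F stage [ 0.06 -0.67] -0.61 w 2.4141906454072736e-05 t 10.5333
wrist_force: [-0.2, -0.3, 0.7]
stage mm [19.5 67.4] z 14.838544025326694 tool x deg in stage 70.1 F stage [-0.13 -0.38] 0.74 w 4.7250817307353486e-05 t 10.7833
```

```bash
python3 -m inch '[{"x":0.0002,"y":0.001,"z":0,"turn":0,"hand":1},{"x":0.0002,"y":0.001,"z":0,"turn":0,"hand":1},{"x":0,"y":0,"z":0,"turn":0,"hand":1}]' | grep wrist; python3 st.py
python3 -m inch '[{"x":0.0002,"y":0.001,"z":0,"turn":0,"hand":1},{"x":0,"y":0,"z":0,"turn":0,"hand":1}]' | grep wrist; python3 st.py
```

```text
wrist_force: [0.6, -0.7, -0.4]
stage mm [19.4 69.1] z 14.766852413566994 tool x deg in stage 70.1 F stage [ 0.76 -0.51] -0.42 w -0.00012159416948137204 t 11.0333
wrist_force: [-1.5, -2.7, 1.4]
stage mm [19.3 69.3] z 14.743645183316982 tool x deg in stage 70.1 F stage [-0.92 -2.93] 1.38 w -0.00018198850875543446 t 11.2
```

```bash
python3 -m inch '[{"x":0.0002,"y":0.001,"z":0,"turn":0,"hand":1},{"x":0,"y":0,"z":0,"turn":0,"hand":1}]' | grep wrist; python3 st.py
python3 -m inch '[{"x":-0.0005,"y":-0.0019,"z":0,"turn":0,"hand":1},{"x":-0.0009,"y":-0.0039,"z":0,"turn":0,"hand":1},{"x":-0.0022,"y":-0.0098,"z":0,"turn":0,"hand":1},{"x":-0.0022,"y":-0.0098,"z":0,"turn":0,"hand":1},{"x":0,"y":0,"z":0.03,"turn":0,"hand":1},{"x":0,"y":0,"z":0.03,"turn":0,"hand":1},{"x":0,"y":-0.03,"z":0.03,"turn":0,"hand":1},{"x":0,"y":-0.04,"z":0,"turn":0,"hand":1},{"x":0,"y":-0.04,"z":0,"turn":0,"hand":1},{"x":0,"y":-0.04,"z":0,"turn":0,"hand":1},{"x":0,"y":0,"z":0,"turn":0,"hand":1},{"x":0,"y":0,"z":0,"turn":0,"hand":1}]' | grep wrist; python3 st.py; python3 look.py e
```

```text
wrist_force: [-1.6, -6.3, 2.1]
stage mm [19.2 69.4] z 14.640196594657983 tool x deg in stage 70.0 F stage [-0.15 -6.52] 2.08 w -7.431621230809866e-05 t 11.3667
wrist_force: [0.5, 1.3, -0.6]
stage mm [  52.5 -105.3] z 103.95767358184278 tool x deg in stage 69.7 F stage [0.21 1.41] -0.62 w 0.0002351038458822001 t 12.3667
top 299.0 [253.7 166.8] 10.337772369384766 stage [ 32.4 107.5]
scene 153.0 [250.1 186.5] 8.262401580810547 stage [ 25.9 109.6]
```

View pics/top_e.png

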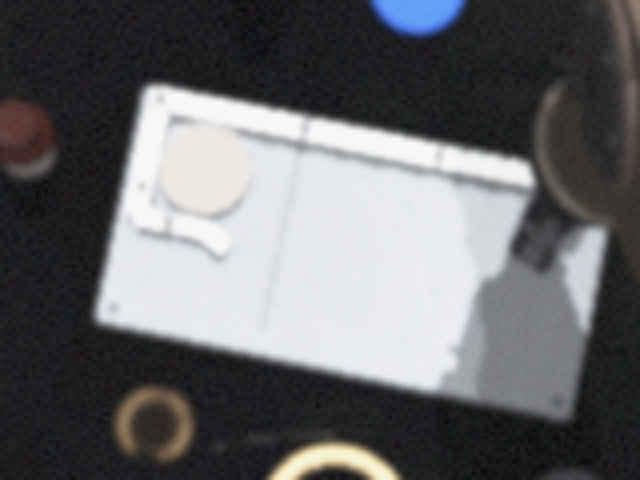

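View pics/scene_e.png

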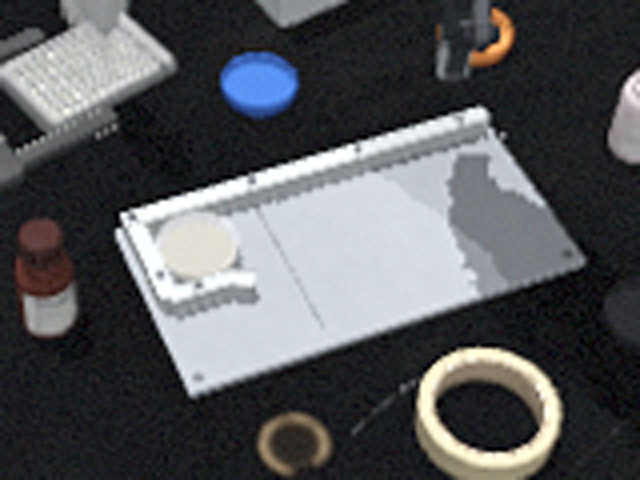

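Both views show the dish in the corner, at top crop (205,168). It meets the rail and the end stop, and the hand is well clear. In the top view it sits at least as close to the rail as it did when pressed against it, and the end stop gave a firm 6.5 N reaction.

```bash
python3 -c "
from station import manip
print(manip.sign_off())"
```

```text
the job is handed in; nothing more can be done
None
```

The dish was pushed to the rail well before the scribed line and run along it into the corner pocket. It looked fully home against the rail and end stop in the final pictures, with the hand clear, and the job is handed in; sign-off returned no verdict.

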